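# Turn the tub carousel to the front

## Robot

A 7-joint arm with a two-finger parallel gripper is mounted at the origin on the work surface; the furniture and walls round the work are solid. World frame = base frame: x ahead of the robot, y to its left, z up, the work surface at z = 0. Lengths are in m, angles in rad, forces in N, time in s.
With the tool pointing down it reaches from about 0.4 to 0.85 m from the base axis. Payload 10.4 kg.
Tool frame: the origin (TCP) lies between the finger pads; the fingertips stand tcp_to_tips ahead of it and the grasp point (between the pads) lies 8 mm behind it (tcp_to_tips is the distance from the TCP to the fingertips, in m); z points along the fingers, y is the line along which they close (so a half turn about z gives the same grasp; the last joint's range is limited). The gripper opens to 85 mm and grips with 20 to 120 N. Pads are 22 mm wide; open, the fingers measure 114 mm over their backs; the gripper's body (76 mm by 85 mm) begins 54 mm behind the grasp point. The pads swing forward as they close: fully open they stand 13 mm farther back than shut.
Start: joints at [-1.26, 0.332, -0.065, 1.46, 0.022, 1.35, -0.088], TCP at [0.205, 0.591, 0.242] pointing down, gripper open.
Joint ranges: [-2.6, 2.6], [-0.5, 2.12], [-1.47, 1.34], [0.16, 2.42], [-1.27, 4.41], [0.06, 2.06], [-2.6, 2.6]. Speed limits (rad/s): [2.22, 2.22, 2.79, 2.79, 3.14, 3.14, 3.14].

## Interface

Orientations are given as a unit quaternion [x, y, z, w].
In Python, from workcell import * gives the robot as it stands.
- The arm moves only by the tool apply_moves, never from a script. Its argument "rows" is a list of rows, each an object of numbers: "x", "y", "z": the shift along the tool's x, y, z in mm; "ax", "ay", "az": the turn, a rotation vector about the tool's x, y, z in degrees; "gripper": the closure, from 0 (fully open) to 1 (shut). A call has 1 to 5 rows; each row shifts and turns the commanded pose from where the row before left it, along the tool's axes as they then stand; what a row does not reach is not made up. A row lasts 1/12 s, in which the tool goes at most 41.7 mm and 7.16 degrees, less where a joint would pass 70% of its speed; a pose out of reach is approached as far as the arm can. A call with a gripper value outside its range is refused whole. The fingers move at their own pace and stop on an object; "newtons" is the grip in N (left out, the last holds). Time passes only in rows, so rows that do not move let the fingers close. It gives the time, the measured TCP pose, the force, the opening and the grip force at its end, in the units of the state.
- get_obs(): the state, without advancing time (a new reading comes with each control period).
- camera(name): name is "side" or "top"; returns a dict with "color" (384x512x3 uint8, red, green, blue), "fov_y" (degrees; the focal length in pixels is half the picture's height over the tangent of half this angle, whatever the lens; pixels are square), "cx", "cy" (the principal point, pixels), "rvec" (rotation vector, rad) and "tvec" (3), from world to camera coordinates, as OpenCV has them. Camera axes: x right, y down, z forward; pixel columns grow to the right and rows downward; lengths in m; the calibration is good to about 2 mm. A picture is of the moment at which its call begins. There is no depth.
- hand_in(): hands the job in; it is judged then, once.
The state is a dict: "clock": time; "joint_pos": joint angles; "joint_velocities": joint speeds; "tau": joint torques, N m; "position": TCP position; "ee_rot": TCP orientation; "ft_force": force on the tool from outside, world axes, zero at the start; "torque": the same for the moment, N m; "grip_width": opening from 0.0 (shut) to 1.0 (fully open); "grasp_force": force on a finger pad.
Only numpy, scipy, OpenCV 4.12 (cv2) and the standard library are available. Lean on these libraries where they do the work, as an engineer would, in place of code of your own. Each camera call takes 0.05 s, during which the arm holds its last target. There are 200 camera calls.

## Task

Spin the turntable by pushing its orange rim posts with the fingertips until the green-lidded tub stands at the front, in line with the red arrow on the foot. Do not touch or lift the tubs, which all stay upright in their wells, and leave the things beside the turntable where they are; finish with the turntable at rest.

Things in the scene. Friction and masses are not known exactly. Their poses are not given: they have to be found in the camera images.
- foot: Fixed black foot of the turntable, 200 mm across, 12 mm high, on the bench. A white tongue (44 mm wide, 8 mm high) runs out under the turntable along the foot's -x to 190 mm from the axis; a red arrow on it, outside the rim, points at the axis and marks the front, roughly towards the robot (yaw up to 0.35 rad). Origin: on the axis at bench level; z up.
- front_spot (a point): The front place, fixed to the foot: 80 mm from the axis towards the red arrow, 32 mm above the bench (the turntable's top). The centre of the underside of a tub that faces the front exactly is here.
- carousel: Grey turntable, 280 mm across, underside 18 and top 32 mm above the bench; turns freely far either way. Slightly stiff: 0.3 N m turns it (2 to 3 N at a post), it stops when not pushed. Origin: on its axis at bench level; x, y turn with it. Four wells (black rings 8 mm high, 73 mm outside, 65 mm inside) hold tubs 80 mm from the axis at +x, +y, -x, -y; four orange posts stand between them.
- tub_green: Screw-lid tub with a green lid, the wanted one, 66 mm across the lid, 70 mm high, 59 mm across at its foot, 0.14 kg. Loose, standing in one of the four wells (which one varies). Origin: centre of its underside; z up; its yaw is arbitrary.
- tub_yellow_a: Screw-lid tub with a yellow lid, 66 mm across the lid, 70 mm high, 59 mm across at its foot, 0.14 kg. Loose, standing in one of the four wells (which one varies). Origin: centre of its underside; z up; its yaw is arbitrary.
- tub_yellow_b: Screw-lid tub with a yellow lid, 66 mm across the lid, 70 mm high, 59 mm across at its foot, 0.14 kg. Loose, standing in one of the four wells (which one varies). Origin: centre of its underside; z up; its yaw is arbitrary.
- tub_black: Screw-lid tub with a black lid, 66 mm across the lid, 70 mm high, 59 mm across at its foot, 0.14 kg. Loose, standing in one of the four wells (which one varies). Origin: centre of its underside; z up; its yaw is arbitrary.
- brown_tape: Roll of brown packing tape lying flat, 116 mm across, 48 mm high, loose on the bench to the left of the turntable; bystander. Origin: centre of its underside.
- blue_box: Small blue and white product box, 61x90x46 mm, loose on the bench to the right of the turntable; bystander. Origin: centre of its underside.
- green_spool: Green spool of line lying flat, 79 mm across, 22 mm high, loose on the bench beyond the blue box; bystander. Origin: centre of its underside.
- post_circle (a point): Point on the turntable's axis, 97 mm above the bench: centre of the circle on which the tops of the four orange finger posts lie. The posts are upright, 14 mm thick, 125 mm from the axis at 45, 135, 225 and 315 degrees in the turntable's frame (from its x towards its y), from its top at 32 mm up to 97 mm; fixed to it, they turn with it. Tub lids reach 102 mm.
Things that resemble listed ones, but are neither listed nor needed, are in the scene too. Several things have the shape of the tub_green; the one meant has the colours described above.

How it is judged:
By the outcome, as a careful person would: the job done as asked, in the order asked, and still so for the second after the job is handed in, with the robot touching nothing.
It also fails if it takes over 58 s, if anything falls off the work surface, if the arm or the gripper's body presses on something with over 40 N, if the wrist force passes 120 N, or if a joint passes its speed limit or range.

## Working session

There is one attempt and no reset: what is moved stays moved. The work goes in short steps, Python scripts to look and compute and a tool call to move; the robot and the scene stay as the last step left them, time stands still between calls to the robot, and variables do not carry over. Pictures are saved under pics/ and viewed, at most 10 in all, crops included, and the job is handed in when it is done.

Besides the shell and the picture viewer there is one more tool, called after "Emit:" as name(argument=value, ...) on one line, values as JSON. apply_moves: Moves the arm, as the interface text tells. Its arguments: {"type":"object","properties":{"rows":{"type":"array","items":{"type":"object","properties":{"x":{"type":"number"},"y":{"type":"number"},"z":{"type":"number"},"ax":{"type":"number"},"ay":{"type":"number"},"az":{"type":"number"},"gripper":{"type":"number"}}}},"newtons":{"type":"number"}},"required":["rows"]}

```bash
ls; mkdir -p pics
python3 - <<'E'
from workcell import *
import cv2
for n in("top","side"):
    c=camera(n); cv2.imwrite(f"pics/{n}0.png",c["color"][:,:,::-1]); print({k:v for k,v in c.items() if k!="color"})
o=get_obs(); print(o)
try: print(tcp_to_tips)
except Exception as e: print(e)
E
```

```text
pics
{'fov_y': 57.70248766232092, 'cx': 253.10012536919655, 'cy': 196.76127554896462, 'rvec': array([ 2.1417055 , -2.16861156,  0.16301115]), 'tvec': array([-0.04235711,  0.41291441,  1.08487985])}
{'fov_y': 45.52628467975807, 'cx': 264.65647121353965, 'cy': 190.872236874063, 'rvec': array([ 2.06799233, -0.48073196,  0.28402202]), 'tvec': array([-0.38053304,  0.13991977,  1.53085581])}
{'clock': 0.1, 'joint_pos': array([-1.25963618,  0.33275328, -0.06463822,  1.46083904,  0.02161976,
        1.3498718 , -0.08848677]), 'joint_velocities': array([-4.70169878e-05, -1.83021765e-03,  2.96875555e-04, -6.48152479e-04,
        1.37007883e-03, -8.02624381e-04,  9.76373591e-04]), 'tau': array([ 7.79696365e-04, -6.26747060e+01,  4.84167715e-02, -3.92427099e+01,
        1.62995554e-02,  6.98580159e-03,  5.40227276e-06]), 'position': array([0.20469159, 0.59021067, 0.24163865]), 'ee_rot': array([ 1.66117399e-01,  9.86105808e-01, -5.85877849e-04, -5.20902909e-05]), 'ft_force': array([ 0.15835994,  0.61473534, -1.23111215]), 'torque': array([0.01897389, 0.01076936, 0.01262165]), 'grasp_force': 0.0, 'grip_width': 1.0048752718164038}
0.011
```

View pics/top0.png

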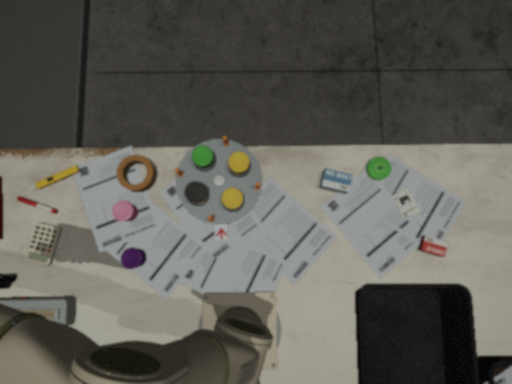

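View pics/side0.png

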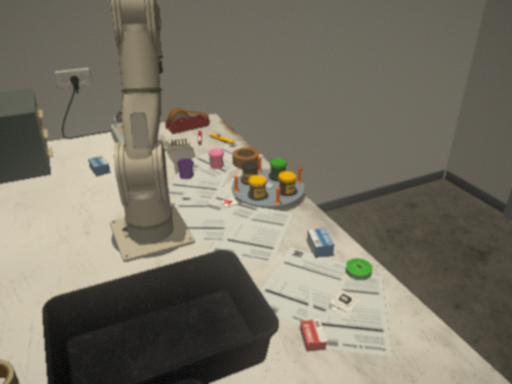

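The top picture shows the turntable centred near (219,181), the green lid at (203,156), and the posts at (225,140), (180,173), (212,218) and (258,186). The red arrow is at (221,232), and the arm is clear of all of it.

```bash
cat > h.py <<'E'
from workcell import *
import cv2, numpy as np
def ray(c,uv,z):
    R=cv2.Rodrigues(c["rvec"])[0]; f=192/np.tan(np.radians(c["fov_y"]/2))
    d=R.T@np.array([(uv[0]-c["cx"])/f,(uv[1]-c["cy"])/f,1.]); o=-R.T@c["tvec"]
    return (o+d*(z-o[2])/d[2])[:2]
def proj(c,P):
    R=cv2.Rodrigues(c["rvec"])[0]; f=192/np.tan(np.radians(c["fov_y"]/2)); q=R@np.array(P)+c["tvec"]
    return f*q[:2]/q[2]+[c["cx"],c["cy"]]
def blobs(c,lo,hi,box,mn=3):
    h=cv2.cvtColor(c["color"],cv2.COLOR_RGB2HSV); m=cv2.inRange(h,lo,hi)
    k=np.zeros_like(m); x0,y0,x1,y1=box; k[y0:y1,x0:x1]=m[y0:y1,x0:x1]
    n,_,s,ce=cv2.connectedComponentsWithStats(k)
    return [(ce[i],s[i][4]) for i in range(1,n) if s[i][4]>=mn]
BOX=(165,125,275,245)
COL=dict(green=((45,120,60),(75,255,255),.102),yellow=((22,150,100),(34,255,255),.102),post=((5,150,80),(18,255,255),.08),red=((0,120,100),(4,255,255),.008),red2=((172,100,100),(180,255,255),.008))
E
cat > m.py <<'E'
from h import *
c=camera("top")
for k,(lo,hi,z) in COL.items():
    for ce,a in blobs(c,lo,hi,BOX): print(k,ce.round(1),a,ray(c,ce,z).round(4))
x0,y0,x1,y1=BOX
im=cv2.resize(c["color"][y0:y1,x0:x1],None,fx=5,fy=5,interpolation=cv2.INTER_CUBIC)
import sys; cv2.imwrite(f"pics/{sys.argv[1]}.png",im[:,:,::-1])
E
python3 m.py crop1
```

```text
green [202.4 156.2] 321 [0.5281 0.1052]
yellow [238.7 162.3] 311 [ 0.5079 -0.0042]
yellow [232.2 198.1] 304 [0.3989 0.0159]
post [225.2 139.8] 25 [0.5856 0.0379]
post [178.8 172. ] 17 [0.4847 0.1804]
post [257.4 185.3] 7 [ 0.4406 -0.0606]
post [210.5 218. ] 10 [0.342  0.0826]
red [220.5 231.1] 8 [0.3052 0.0583]
```

View pics/crop1.png

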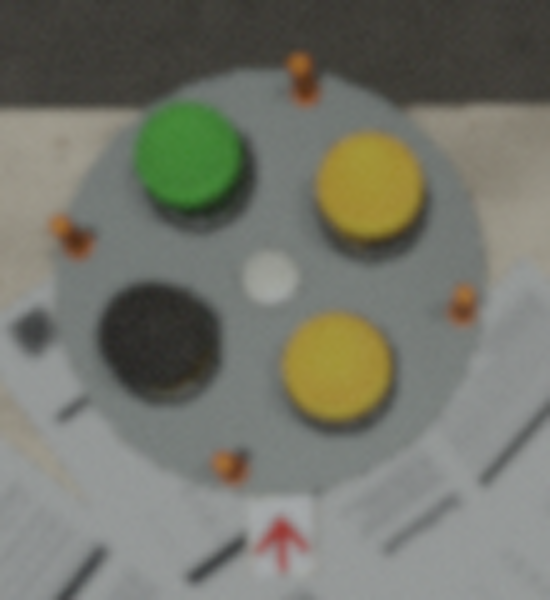

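The crop shows the white hub, the four tubs (green at back-left) and four thin posts. The arrow is at crop (282,543), which is pixel (221,233). The front post sits too close to the base to reach, so I'll sweep the right-hand post counter-clockwise round the back.

```bash
cat > fit.py <<'E'
from h import *
from scipy.optimize import least_squares
def wc(w): 
    v,u=np.mgrid[:w.shape[0],:w.shape[1]]; return np.array([(w*u).sum(),(w*v).sum()])/w.sum()
def fit(n=4):
    cs=[camera("top") for _ in range(n)]; c=dict(cs[0]); c["color"]=np.mean([k["color"] for k in cs],0).round().astype(np.uint8)
    G=[(b,a) for b,a in blobs(c,*COL["green"][:2],BOX,100)]; Y=blobs(c,*COL["yellow"][:2],BOX,100)
    P=[b for b,a in blobs(c,*COL["post"][:2],BOX,4)]
    f=c["color"].astype(float); r=np.clip(f[...,0]-f[...,1:].max(2)-25,0,None); m=np.zeros_like(r); m[223:243,210:235]=1
    A=ray(c,wc(r*m),.008)
    L=[ray(c,b,.100) for b,_ in G+Y]
    def res(p):
        o=[]
        for l,k in zip(L,ks): 
            t=p[2]+k*np.pi/2; o+=list(p[:2]+.08*np.array([np.cos(t),np.sin(t)])-l)
        return o
    best=None
    for ks in ([0,-1,-2],[0,-2,-1],[0,1,2],[0,2,1],[0,1,-1],[0,-1,1]):
        for t0 in np.arange(-3,3.2,1):
            s=least_squares(res,[.4637,.06,t0])
            if best is None or s.cost<best.cost: best=s
    p=best.x; fr=A-p[:2]; d=lambda t:np.degrees((t+np.pi)%(2*np.pi)-np.pi)
    print("axis",p[:2].round(4),"green ang",d(p[2]).round(2),"rms mm",1e3*np.sqrt(2*best.cost/6),"arrow",A.round(4),"front ang",d(np.arctan2(fr[1],fr[0])).round(2),"togo",np.degrees((np.arctan2(fr[1],fr[0])-p[2])%(2*np.pi)).round(2))
    for q in P:
        w=ray(c,q,.08)-p[:2]; print(" post",1e3*np.hypot(*w).round(4),d(np.arctan2(w[1],w[0])).round(1))
    print("hub",ray(c,(218.6,180),.032).round(4))
    return c
if __name__=="__main__":
    c=fit()
E
python3 fit.py
```

```text
axis [0.4637 0.0612] green ang 34.49 rms mm 0.8563386490185955 arrow [0.3022 0.0571] front ang -178.52 togo 146.99
 post 124.39999999999999 -10.7
 post 121.0 80.0
 post 124.0 -100.8
 post 123.5 170.0
hub [0.4675 0.0624]
```

```bash
cat > st.py <<'E'
import sys, numpy as np
from scipy.spatial.transform import Rotation as Ro
def pose():
    from workcell import get_obs
    o=get_obs(); y=Ro.from_quat(o["ee_rot"]).as_matrix()[:,1]
    return [*o["position"],np.degrees(np.arctan2(y[1],y[0]))]
def rows(p,t,n):
    az=-((t[3]-p[3]+180)%360-180)/n; ps=np.radians(p[3]-az*np.arange(n))
    s=complex(t[0]-p[0],t[1]-p[1])*1e3/np.exp(1j*ps).sum()
    print("n",n,"x %.1f y %.1f z %.1f az %.2f"%(s.imag,s.real,(p[2]-t[2])*1e3/n,az)); return t
AX=np.array([.4637,.0612])
def at(phi,z,r=.125):
    a=np.radians(phi); return [*(AX+r*np.array([np.cos(a),np.sin(a)])),z,phi+90]
E
python3 - <<'E'
from st import *
p=pose(); print(p)
p=rows(p,[.44,.33,.235,30],10); p=rows(p,at(-100.5,.20),12)
E
```

```text
[np.float64(0.2047565404900344), np.float64(0.5904445760298855), np.float64(0.24214743839544986), np.float64(70.87391009743222)]
n 10 x -35.3 y -6.5 z 0.7 az 4.09
n 12 x -32.7 y -6.5 z 2.9 az 3.38
```

Emit:
apply_moves(rows=[{"x":-35.3,"y":-6.5,"z":0.7,"az":4.09,"gripper":0.6},{"x":-35.3,"y":-6.5,"z":0.7,"az":4.09,"gripper":0.6},{"x":-35.3,"y":-6.5,"z":0.7,"az":4.09,"gripper":0.6},{"x":-35.3,"y":-6.5,"z":0.7,"az":4.09,"gripper":0.6},{"x":-35.3,"y":-6.5,"z":0.7,"az":4.09,"gripper":0.6}], newtons=20)

```text
invalid input at $.rows[0]: expected keys x, y, z, ax, ay, az, gripper
```

Emit:
apply_moves(rows=[{"x":-35.3,"y":-6.5,"z":0.7,"az":4.09,"gripper":0.6},{"x":-35.3,"y":-6.5,"z":0.7,"az":4.09,"gripper":0.6},{"x":-35.3,"y":-6.5,"z":0.7,"az":4.09,"gripper":0.6},{"x":-35.3,"y":-6.5,"z":0.7,"az":4.09,"gripper":0.6},{"x":-35.3,"y":-6.5,"z":0.7,"az":4.09,"gripper":0.6}])

```text
invalid input at $.rows[0]: expected keys x, y, z, ax, ay, az, gripper
```

Run:
```python
from st import *
p=pose(); print(p); p=rows(p,at(-100.5,.20),15)
```

```text
[np.float64(0.2047565404900344), np.float64(0.5904445760298855), np.float64(0.24214743839544986), np.float64(70.87391009743222)]
n 15 x -49.1 y -11.3 z 2.8 az 5.42
```

All seven keys are required.

Emit:
apply_moves(rows=[{"x":-35,"y":-6.5,"z":0.7,"ax":0,"ay":0,"az":4.1,"gripper":0.6},{"x":-35,"y":-6.5,"z":0.7,"ax":0,"ay":0,"az":4.1,"gripper":0.6},{"x":-35,"y":-6.5,"z":0.7,"ax":0,"ay":0,"az":4.1,"gripper":0.6},{"x":-35,"y":-6.5,"z":0.7,"ax":0,"ay":0,"az":4.1,"gripper":0.6},{"x":-35,"y":-6.5,"z":0.7,"ax":0,"ay":0,"az":4.1,"gripper":0.6}], newtons=20)

```text
clock: 0.77
position: [0.346, 0.4807, 0.2387]
ee_rot: [0.341, 0.94, 0.0, 0.0]
ft_force: [0.5, 0.9, 0.4]
grip_width: 0.402
grasp_force: 0.0
```

Emit:
apply_moves(rows=[{"x":-35,"y":-6.5,"z":0.7,"ax":0,"ay":0,"az":4.1,"gripper":0.6},{"x":-35,"y":-6.5,"z":0.7,"ax":0,"ay":0,"az":4.1,"gripper":0.6},{"x":-35,"y":-6.5,"z":0.7,"ax":0,"ay":0,"az":4.1,"gripper":0.6},{"x":-35,"y":-6.5,"z":0.7,"ax":0,"ay":0,"az":4.1,"gripper":0.6},{"x":-35,"y":-6.5,"z":0.7,"ax":0,"ay":0,"az":4.1,"gripper":0.6}])

```text
clock: 1.18
position: [0.4384, 0.3295, 0.2353]
ee_rot: [0.503, 0.865, 0.0, 0.0]
ft_force: [1.9, 0.3, -0.2]
grip_width: 0.402
grasp_force: 0.0
```

Run:
```python
from st import *
p=pose(); print(p); p=rows(p,at(-100.5,.20),15)
```

```text
[np.float64(0.43842307567723193), np.float64(0.3295042988180892), np.float64(0.23528438346307343), np.float64(29.65219725418193)]
n 15 x -26.2 y -4.9 z 2.4 az 2.68
```

Emit:
apply_moves(rows=[{"x":-26,"y":-5,"z":2.4,"ax":0,"ay":0,"az":2.7,"gripper":0.6},{"x":-26,"y":-5,"z":2.4,"ax":0,"ay":0,"az":2.7,"gripper":0.6},{"x":-26,"y":-5,"z":2.4,"ax":0,"ay":0,"az":2.7,"gripper":0.6},{"x":-26,"y":-5,"z":2.4,"ax":0,"ay":0,"az":2.7,"gripper":0.6},{"x":-26,"y":-5,"z":2.4,"ax":0,"ay":0,"az":2.7,"gripper":0.6}])

```text
clock: 1.6
position: [0.4686, 0.2009, 0.223]
ee_rot: [0.6, 0.8, -0.0, -0.0]
ft_force: [0.7, -0.6, 0.5]
grip_width: 0.398
grasp_force: 0.0
```

Emit:
apply_moves(rows=[{"x":-26,"y":-5,"z":2.4,"ax":0,"ay":0,"az":2.7,"gripper":0.6},{"x":-26,"y":-5,"z":2.4,"ax":0,"ay":0,"az":2.7,"gripper":0.6},{"x":-26,"y":-5,"z":2.4,"ax":0,"ay":0,"az":2.7,"gripper":0.6},{"x":-26,"y":-5,"z":2.4,"ax":0,"ay":0,"az":2.7,"gripper":0.6},{"x":-26,"y":-5,"z":2.4,"ax":0,"ay":0,"az":2.7,"gripper":0.6}])

```text
clock: 2.02
position: [0.4684, 0.0682, 0.211]
ee_rot: [0.691, 0.723, 0.0, -0.0]
ft_force: [0.6, -0.5, -0.3]
grip_width: 0.403
grasp_force: 0.0
```

Emit:
apply_moves(rows=[{"x":-26,"y":-5,"z":2.4,"ax":0,"ay":0,"az":2.7,"gripper":0.6},{"x":-26,"y":-5,"z":2.4,"ax":0,"ay":0,"az":2.7,"gripper":0.6},{"x":-26,"y":-5,"z":2.4,"ax":0,"ay":0,"az":2.7,"gripper":0.6},{"x":-26,"y":-5,"z":2.4,"ax":0,"ay":0,"az":2.7,"gripper":0.6},{"x":-26,"y":-5,"z":2.4,"ax":0,"ay":0,"az":2.7,"gripper":0.6}])

```text
clock: 2.43
position: [0.4372, -0.0601, 0.199]
ee_rot: [0.771, 0.637, 0.0, -0.0]
ft_force: [0.6, -0.4, 0.8]
grip_width: 0.402
grasp_force: 0.0
```

Run:
```python
from st import *
from h import *
p=pose(); print(p); q=rows(p,at(-100.5,.20),1)
rows(at(-100.5,.20),at(-100.5,.071),5)
rows(at(-100.5,.071),at(-80.5,.071),5)
c=camera("side"); print(proj(c,at(-100.5,.097)[:3]))
u,v=proj(c,at(-100.5,.13)[:3]).astype(int); im=cv2.resize(c["color"][v-60:v+60,u-80:u+80],None,fx=5,fy=5); cv2.imwrite("pics/side1.png",im[:,:,::-1]); print(u,v)
```

```text
[np.float64(0.4371691180633681), np.float64(-0.06006411557429112), np.float64(0.19899862707308047), np.float64(-10.888442285516692)]
n 1 x -0.9 y 4.0 z -1.0 az -0.39
n 5 x 0.0 y 0.0 z 25.8 az -0.00
n 5 x 0.3 y 8.7 z 0.0 az -4.00
[276.78885038 187.23907999]
276 179
```

View pics/side1.png

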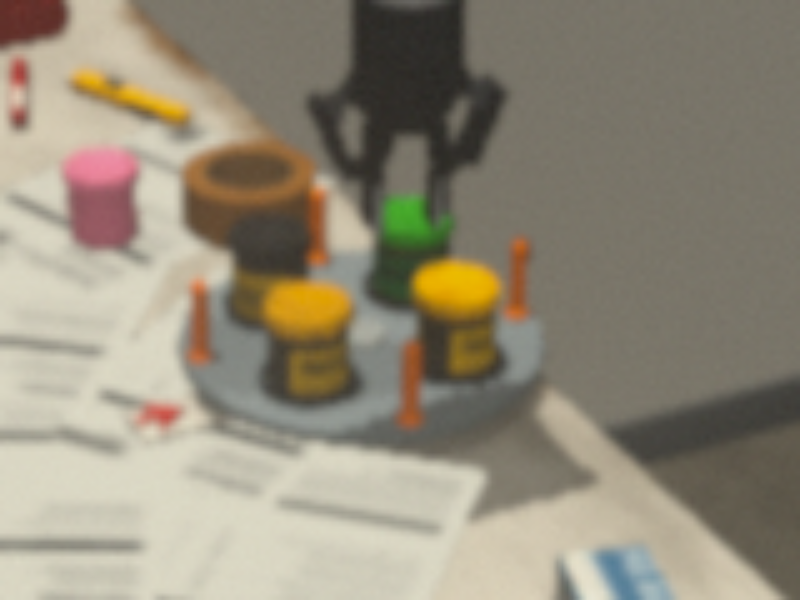

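The right post's top is at crop (411,345) against a predicted (404,341), so the axis fit holds. The fingers hang above it, centred near crop x=405. The finger linkage flares about 45 mm above the tips, so I'll keep the TCP at z = 0.085, which puts the linkage clear above the lids.

Emit:
apply_moves(rows=[{"x":-1,"y":4,"z":14,"ax":0,"ay":0,"az":-0.4,"gripper":0.6},{"x":0,"y":0,"z":25,"ax":0,"ay":0,"az":0,"gripper":0.6},{"x":0,"y":0,"z":25,"ax":0,"ay":0,"az":0,"gripper":0.6},{"x":0,"y":0,"z":25,"ax":0,"ay":0,"az":0,"gripper":0.6},{"x":0,"y":0,"z":25,"ax":0,"ay":0,"az":0,"gripper":0.6}])

```text
clock: 2.9
position: [0.4414, -0.0603, 0.0843]
ee_rot: [0.768, 0.641, 0.0, 0.0]
ft_force: [0.1, -0.1, 0.0]
grip_width: 0.402
grasp_force: 0.0
```

Run:
```python
from st import *
from h import *
p=pose(); print(p); q=rows(p,at(-80.5,.085),5)
c=camera("side")
u,v=276,179; im=cv2.resize(c["color"][v-60:v+60,u-80:u+80],None,fx=5,fy=5); cv2.imwrite("pics/side2.png",im[:,:,::-1])
```

```text
[np.float64(0.44138805951524185), np.float64(-0.06034719864587908), np.float64(0.08428478964656351), np.float64(-10.332407270622742)]
n 5 x 0.0 y 8.6 z -0.1 az -3.97
```

View pics/side2.png

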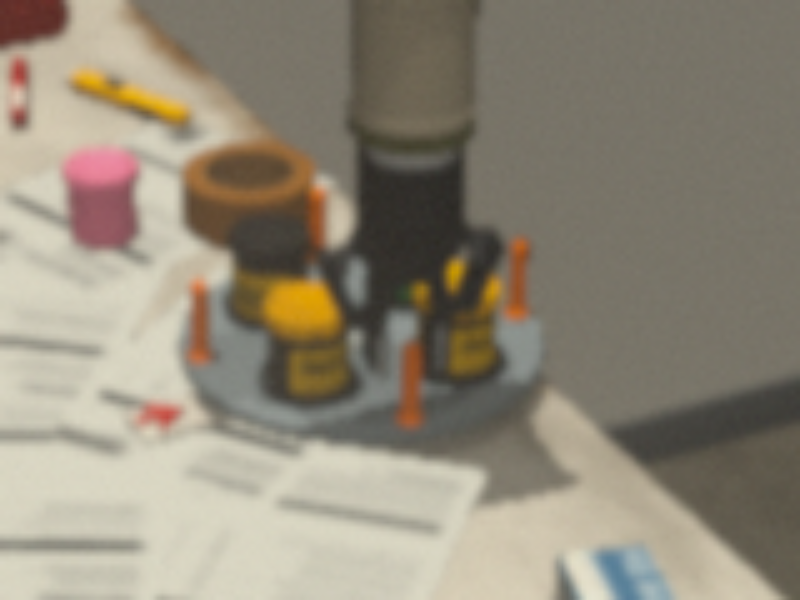

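The post's top at crop (411,345) stands between the two fingers at x≈375 and 435, and the linkage is clear of the lids. I'll start the arc.

Emit:
apply_moves(rows=[{"x":0,"y":8.6,"z":0,"ax":0,"ay":0,"az":-4,"gripper":0.6},{"x":0.3,"y":8.7,"z":0,"ax":0,"ay":0,"az":-4,"gripper":0.6},{"x":0.3,"y":8.7,"z":0,"ax":0,"ay":0,"az":-4,"gripper":0.6},{"x":0.3,"y":8.7,"z":0,"ax":0,"ay":0,"az":-4,"gripper":0.6},{"x":0.3,"y":8.7,"z":0,"ax":0,"ay":0,"az":-4,"gripper":0.6}])

```text
clock: 3.37
position: [0.4842, -0.0613, 0.0855]
ee_rot: [0.644, 0.765, -0.001, -0.001]
ft_force: [-2.1, -3.4, -0.8]
grip_width: 0.401
grasp_force: 1.6
```

Run:
```python
from st import *
p=pose(); print(p,p[3]-90); rows(p,at(-40,.085),10)
from fit import fit
fit(1)
```

```text
[np.float64(0.4842197746093285), np.float64(-0.06127721357014673), np.float64(0.08552101298842307), np.float64(9.864135005755148)] -80.13586499424486
n 10 x 0.2 y 8.8 z 0.1 az -4.01
axis [0.5501 0.0463] green ang 114.26 rms mm 1.9979676741211348e-07 arrow [0.2961 0.0695] front ang 174.78 togo 60.52
 post 43.6 28.6
 post 165.3 124.2
 post 208.6 177.3
hub [0.4675 0.0624]
```

Contact is about 4 N, as expected for a post. Continuing.

Emit:
apply_moves(rows=[{"x":0.3,"y":8.8,"z":0,"ax":0,"ay":0,"az":-4,"gripper":0.6},{"x":0.3,"y":8.8,"z":0,"ax":0,"ay":0,"az":-4,"gripper":0.6},{"x":0.3,"y":8.8,"z":0,"ax":0,"ay":0,"az":-4,"gripper":0.6},{"x":0.3,"y":8.8,"z":0,"ax":0,"ay":0,"az":-4,"gripper":0.6},{"x":0.3,"y":8.8,"z":0,"ax":0,"ay":0,"az":-4,"gripper":0.6}])

```text
clock: 3.83
position: [0.5258, -0.0467, 0.0858]
ee_rot: [0.502, 0.865, -0.001, -0.0]
ft_force: [-1.7, -2.7, -0.3]
grip_width: 0.399
grasp_force: 1.6
```

Emit:
apply_moves(rows=[{"x":0.3,"y":8.8,"z":0,"ax":0,"ay":0,"az":-4,"gripper":0.6},{"x":0.3,"y":8.8,"z":0,"ax":0,"ay":0,"az":-4,"gripper":0.6},{"x":0.3,"y":8.8,"z":0,"ax":0,"ay":0,"az":-4,"gripper":0.6},{"x":0.3,"y":8.8,"z":0,"ax":0,"ay":0,"az":-4,"gripper":0.6},{"x":0.3,"y":8.8,"z":0,"ax":0,"ay":0,"az":-4,"gripper":0.6}])

```text
clock: 4.25
position: [0.5598, -0.0188, 0.086]
ee_rot: [0.344, 0.939, -0.001, 0.0]
ft_force: [0.2, -3.8, -0.5]
grip_width: 0.402
grasp_force: 1.5
```

Run:
```python
from st import *
from h import *
p=pose(); print(p,p[3]-90); rows(p,at(0,.085),10)
for n in("top","side"):
    c=camera(n)
    if n=="top": im=c["color"][105:255,150:290]
    else: im=c["color"][119:239,186:346]
    cv2.imwrite("/tmp/%s.png"%n,im[:,:,::-1])
a=cv2.imread("/tmp/top.png");b=cv2.imread("/tmp/side.png")
a=cv2.resize(a,(350,375),interpolation=2); b=cv2.resize(b,(450,375) if 0 else (450,338),interpolation=2)
o=np.zeros((375,800,3),np.uint8); o[:375,:350]=a; o[:338,350:]=b; cv2.imwrite("pics/mid.png",o)
```

```text
[np.float64(0.5598132218633618), np.float64(-0.0187939167338609), np.float64(0.08596116754616465), np.float64(49.74777485199263)] -40.25222514800737
n 10 x 0.3 y 8.7 z 0.1 az -4.03
```

View pics/mid.png

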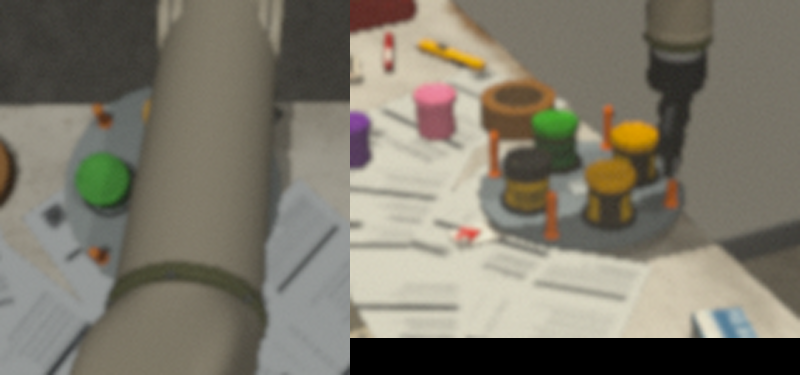

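The green lid has moved to the left side, at (103,180) in the left panel. All tubs are upright and the fingers are behind the post at the back right. I'll carry on to about 40° with the tool.

Emit:
apply_moves(rows=[{"x":0.3,"y":8.7,"z":0.1,"ax":0,"ay":0,"az":-4,"gripper":0.6},{"x":0.3,"y":8.7,"z":0.1,"ax":0,"ay":0,"az":-4,"gripper":0.6},{"x":0.3,"y":8.7,"z":0.1,"ax":0,"ay":0,"az":-4,"gripper":0.6},{"x":0.3,"y":8.7,"z":0.1,"ax":0,"ay":0,"az":-4,"gripper":0.6},{"x":0.3,"y":8.7,"z":0.1,"ax":0,"ay":0,"az":-4,"gripper":0.6}])

```text
clock: 4.77
position: [0.5817, 0.0189, 0.0856]
ee_rot: [0.177, 0.984, -0.0, 0.0]
ft_force: [-1.4, -3.0, 1.0]
grip_width: 0.398
grasp_force: 1.4
```

Emit:
apply_moves(rows=[{"x":0.3,"y":8.7,"z":0.1,"ax":0,"ay":0,"az":-4,"gripper":0.6},{"x":0.3,"y":8.7,"z":0.1,"ax":0,"ay":0,"az":-4,"gripper":0.6},{"x":0.3,"y":8.7,"z":0.1,"ax":0,"ay":0,"az":-4,"gripper":0.6},{"x":0.3,"y":8.7,"z":0.1,"ax":0,"ay":0,"az":-4,"gripper":0.6},{"x":0.3,"y":8.7,"z":0.1,"ax":0,"ay":0,"az":-4,"gripper":0.6}])

```text
clock: 5.18
position: [0.5895, 0.0615, 0.0852]
ee_rot: [0.003, 1.0, -0.001, 0.0]
ft_force: [-0.1, -2.5, 1.6]
grip_width: 0.399
grasp_force: 1.3
```

Run:
```python
from st import *
p=pose(); print(p,p[3]-90); rows(p,at(40,.085),10)
from workcell import *; print(get_obs()["joint_pos"].round(2))
```

```text
[np.float64(0.5894819210051224), np.float64(0.061531070893253825), np.float64(0.08517023372065705), np.float64(89.6531050242658)] -0.3468949757342017
n 10 x 0.4 y 8.7 z 0.0 az -4.03
[-0.38  0.4   0.25  1.74 -0.11  1.02  1.47]
```

Emit:
apply_moves(rows=[{"x":0.4,"y":8.7,"z":0,"ax":0,"ay":0,"az":-4,"gripper":0.6},{"x":0.4,"y":8.7,"z":0,"ax":0,"ay":0,"az":-4,"gripper":0.6},{"x":0.4,"y":8.7,"z":0,"ax":0,"ay":0,"az":-4,"gripper":0.6},{"x":0.4,"y":8.7,"z":0,"ax":0,"ay":0,"az":-4,"gripper":0.6},{"x":0.4,"y":8.7,"z":0,"ax":0,"ay":0,"az":-4,"gripper":0.6}])

```text
clock: 5.6
position: [0.5818, 0.1042, 0.0852]
ee_rot: [-0.171, 0.985, -0.001, 0.0]
ft_force: [0.2, -2.8, 0.8]
grip_width: 0.398
grasp_force: 1.3
```

Emit:
apply_moves(rows=[{"x":0.4,"y":8.7,"z":0,"ax":0,"ay":0,"az":-4,"gripper":0.6},{"x":0.4,"y":8.7,"z":0,"ax":0,"ay":0,"az":-4,"gripper":0.6},{"x":0.4,"y":8.7,"z":0,"ax":0,"ay":0,"az":-4,"gripper":0.6},{"x":0.4,"y":8.7,"z":0,"ax":0,"ay":0,"az":-4,"gripper":0.6},{"x":0.4,"y":8.7,"z":0,"ax":0,"ay":0,"az":-4,"gripper":0.6}])

```text
clock: 6.02
position: [0.5598, 0.1415, 0.0852]
ee_rot: [-0.339, 0.941, -0.001, 0.0]
ft_force: [-0.2, -2.7, 1.3]
grip_width: 0.397
grasp_force: 1.3
```

Run:
```python
from st import *
from h import *
p=pose(); print(p,p[3]-90); rows(p,at(51,.085),5)
from workcell import *; print(get_obs()["joint_pos"].round(2))
for n in("top","side"):
    c=camera(n)
    for k in("green","yellow","post"):
        lo,hi,z=COL[k]
        for ce,a in blobs(c,lo,hi,BOX if n=="top" else (220,145,315,215),4):
            w=ray(c,ce,.1 if z>.1 else .08)-AX; print(n,k,ce.round(1),a,"r",np.hypot(*w).round(4),"ang",np.degrees(np.arctan2(w[1],w[0])).round(1))
cv2.imwrite("pics/s3.png",cv2.resize(c["color"][119:239,196:356],None,fx=5,fy=5)[:,:,::-1])
```

```text
[np.float64(0.5597755271535092), np.float64(0.14146814220241222), np.float64(0.08515495653372779), np.float64(129.65751406713076)] 39.65751406713076
n 5 x 0.1 y 4.9 z 0.0 az -2.27
[-0.4   0.36  0.09  1.77 -0.04  1.01  1.96]
top green [217.7 201.1] 119 r 0.073 ang -178.4
top yellow [225.1 150.2] 164 r 0.0863 ang -16.5
top post [249.5 155.2] 13 r 0.122 ang -54.0
top post [241.9 210.2] 10 r 0.1235 ang -143.4
side green [247.4 174.4] 137 r 0.0789 ang 178.9
side yellow [260. 161.] 67 r 0.0787 ang 82.9
side yellow [289.4 169. ] 61 r 0.085 ang -19.5
side yellow [257.8 171. ] 9 r 0.0345 ang 165.7
side yellow [262.5 170.8] 4 r 0.017 ang 170.9
side yellow [266.  171.2] 4 r 0.0093 ang -136.6
side yellow [266.5 174.8] 4 r 0.0356 ang -118.8
side yellow [289.6 179.1] 33 r 0.1054 ang -65.7
side yellow [279.  191.7] 9 r 0.1606 ang -101.6
side yellow [273.  196.2] 6 r 0.1861 ang -110.3
side yellow [276.8 195.5] 4 r 0.1835 ang -106.2
side post [247.3 155.1] 78 r 0.1818 ang 89.0
side post [281.4 162.8] 11 r 0.1143 ang 33.2
side post [238.6 166.5] 28 r 0.1265 ang 122.8
side post [298.3 185.4] 44 r 0.1369 ang -60.6
side post [252.6 192.6] 48 r 0.1391 ang -137.6
```

View pics/s3.png

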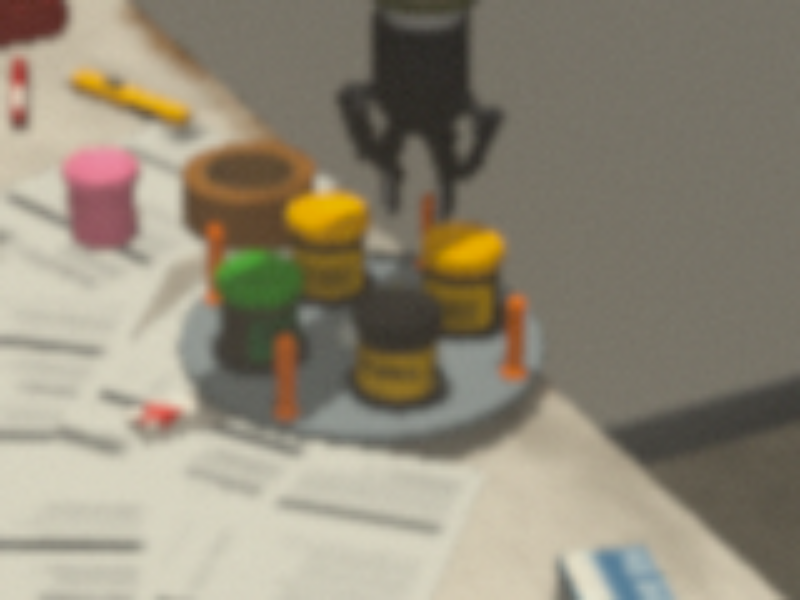

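The green tub is nearly at the front, with its lid at crop (258,280). All tubs are upright and the post at (428,220) is between the fingers. Both cameras put the remaining turn at about 10°, so I'll do that, back off, lift, and swing the arm aside to measure.

Emit:
apply_moves(rows=[{"x":0.1,"y":4.5,"z":0,"ax":0,"ay":0,"az":-2.2,"gripper":0.6},{"x":0.1,"y":4.5,"z":0,"ax":0,"ay":0,"az":-2,"gripper":0.6},{"x":0.1,"y":4.5,"z":0,"ax":0,"ay":0,"az":-2,"gripper":0.6},{"x":0.1,"y":4.5,"z":0,"ax":0,"ay":0,"az":-2,"gripper":0.6},{"x":0,"y":2,"z":0,"ax":0,"ay":0,"az":-1,"gripper":0.6}])

```text
clock: 6.53
position: [0.5458, 0.156, 0.0847]
ee_rot: [-0.413, 0.911, -0.0, 0.0]
ft_force: [0.7, -2.4, 0.7]
grip_width: 0.399
grasp_force: 1.1
```

Emit:
apply_moves(rows=[{"x":0,"y":-4,"z":0,"ax":0,"ay":0,"az":0,"gripper":0.6},{"x":0,"y":-4,"z":0,"ax":0,"ay":0,"az":0,"gripper":0.6},{"x":0,"y":0,"z":-20,"ax":0,"ay":0,"az":0,"gripper":0.6},{"x":0,"y":0,"z":-25,"ax":0,"ay":0,"az":0,"gripper":0.6},{"x":0,"y":0,"z":-25,"ax":0,"ay":0,"az":0,"gripper":0.6}])

```text
clock: 6.95
position: [0.5517, 0.151, 0.1547]
ee_rot: [-0.413, 0.911, 0.0, -0.001]
ft_force: [0.0, 0.5, -0.5]
grip_width: 0.402
grasp_force: 0.0
```

Run:
```python
from st import *
p=pose(); print(p); rows(p,[.45,.42,.2,120],10)
```

```text
[np.float64(0.5517405522481793), np.float64(0.1510205578521678), np.float64(0.15471238313280228), np.float64(138.79893190807)]
n 10 x -9.7 y 27.2 z -4.5 az 1.88
```

Emit:
apply_moves(rows=[{"x":-9.7,"y":27,"z":-4.5,"ax":0,"ay":0,"az":1.9,"gripper":0.6},{"x":-9.7,"y":27,"z":-4.5,"ax":0,"ay":0,"az":1.9,"gripper":0.6},{"x":-9.7,"y":27,"z":-4.5,"ax":0,"ay":0,"az":1.9,"gripper":0.6},{"x":-9.7,"y":27,"z":-4.5,"ax":0,"ay":0,"az":1.9,"gripper":0.6},{"x":-9.7,"y":27,"z":-4.5,"ax":0,"ay":0,"az":1.9,"gripper":0.6}])

```text
clock: 7.37
position: [0.49, 0.2819, 0.1772]
ee_rot: [-0.335, 0.942, 0.0, 0.0]
ft_force: [0.4, 0.7, 0.4]
grip_width: 0.397
grasp_force: 0.0
```

Emit:
apply_moves(rows=[{"x":-9.7,"y":27,"z":-4.5,"ax":0,"ay":0,"az":1.9,"gripper":0.6},{"x":-9.7,"y":27,"z":-4.5,"ax":0,"ay":0,"az":1.9,"gripper":0.6},{"x":-9.7,"y":27,"z":-4.5,"ax":0,"ay":0,"az":1.9,"gripper":0.6},{"x":-9.7,"y":27,"z":-4.5,"ax":0,"ay":0,"az":1.9,"gripper":0.6},{"x":-9.7,"y":27,"z":-4.5,"ax":0,"ay":0,"az":1.9,"gripper":0.6}])

```text
clock: 7.78
position: [0.451, 0.42, 0.1996]
ee_rot: [-0.256, 0.967, 0.0, 0.0]
ft_force: [1.3, 0.3, -0.2]
grip_width: 0.397
grasp_force: 0.0
```

Run:
```python
from fit import *
from st import pose; print(pose())
c=fit(6)
cv2.imwrite("pics/t4.png",cv2.resize(c["color"][125:245,140:290],None,fx=5,fy=5,interpolation=2)[:,:,::-1])
```

```text
[np.float64(0.45096203292844084), np.float64(0.4199741653664793), np.float64(0.19964554550854974), np.float64(119.71811016379183)]
axis [0.464  0.0605] green ang -179.56 rms mm 0.6873431613320165 arrow [0.3022 0.057 ] front ang -178.77 togo 0.79
 post 122.1 -44.2
 post 120.2 46.4
 post 123.0 -134.3
 post 123.89999999999999 136.2
hub [0.4675 0.0624]
```

View pics/t4.png

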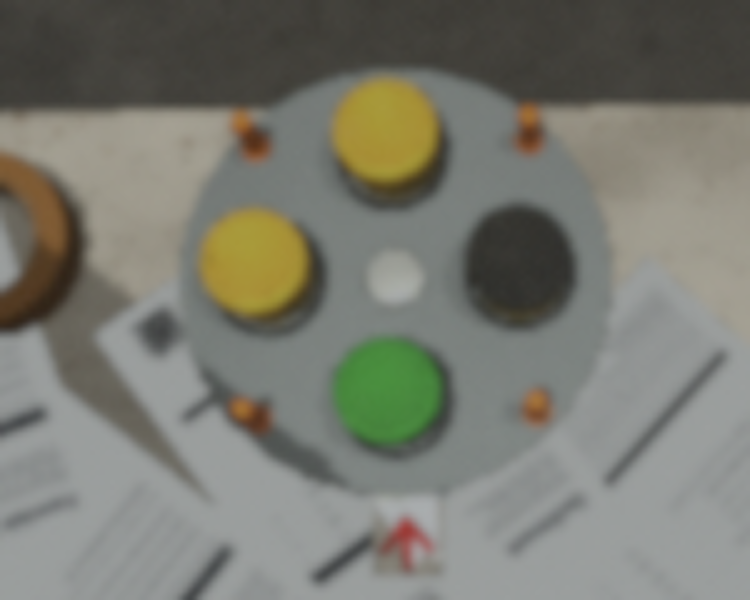

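The arm is clear of the turntable. The green lid is at crop (388,390), the arrow at (406,540) and the hub at (396,277), with every tub upright. The estimate is 0.8° short, so I'll use the tongue's edges to check the foot's direction.

Run:
```python
from h import *
AX=np.array([.4639,.0608])
cs={n:[camera(n) for _ in range(8)] for n in("top","side")}
for n in cs:
    c=cs[n][0]; im=np.mean([k["color"] for k in cs[n]],0).astype(np.float32)
    # rectify z=.008 plane around tongue: radial r 130..200, lateral -40..40 (frame: front = 180deg)
    R=np.arange(.135,.2,.001); S=np.arange(-.04,.04,.0005)
    P=np.array([[proj(c,[AX[0]-r,AX[1]-s,.008]) for s in S] for r in R]).astype(np.float32)
    w=cv2.remap(im,P[...,0],P[...,1],cv2.INTER_LINEAR)
    sat=w[...,0]-w[...,1:].max(2); sw=np.clip(sat-20,0,None)
    rr,ss=np.meshgrid(R,S,indexing="ij"); m=(rr>.145)&(rr<.19)
    s=(sw*ss*m).sum()/(sw*m).sum(); r=(sw*rr*m).sum()/(sw*m).sum()
    print(n,"arrow lateral mm",1e3*s,"r",1e3*r,"deg",180+np.degrees(np.arctan2(s,r)))
    g=w.mean(2)
    for a,b in((.147,.158),(.158,.17),(.17,.183)):
        p=cv2.GaussianBlur(g[(R>a)&(R<b)].mean(0)[None],(0,0),3)[0]; d=np.gradient(p)
        ok=(abs(abs(S)-.022)<.01); l=np.where(ok&(S<0),d,-1e9).argmax(); q=np.where(ok&(S>0),d,1e9).argmin()
        print("  tongue edges mm",1e3*S[l].round(4),1e3*S[q].round(4),"grad",d[l].round(2),d[q].round(2),"deg",180+np.degrees((S[l]+S[q])/2/((a+b)/2)).round(2))
```

```text
top arrow lateral mm 3.7533326932854454 r 161.67145281400235 deg 181.32992866544436
  tongue edges mm -12.5 23.0 grad 0.74 -1.11 deg 181.97
  tongue edges mm -18.5 25.0 grad 1.16 0.0 deg 181.14
  tongue edges mm -29.0 15.0 grad 1.87 -0.96 deg 177.73
side arrow lateral mm 3.2395201827698368 r 161.5822387157019 deg 181.1485542762149
  tongue edges mm -31.0 27.0 grad -0.02 -1.04 deg 179.25
  tongue edges mm -32.0 29.0 grad -0.75 -0.08 deg 179.48
  tongue edges mm -20.0 19.5 grad -0.27 0.26 deg 179.92
```

Both cameras put the front direction at 181.2–181.3°. The turntable reads 180.4° from the lids and 181.0° from the posts, so the green tub is within 1°, or about 1 mm, of the front. The arm is clear and everything is at rest, so I'm handing in.

```bash
python3 -c "
from workcell import *
print(hand_in())"
```

```text
the job is handed in; nothing more can be done
None
```

I turned the turntable until the green-lidded tub stood within about 1° (1 mm) of the red arrow; all tubs stayed upright and the arm was clear when I handed the job in, but no verdict came back.

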